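# Open the spare jar of tile paste in the bench rack

## Task

In the mosaic workshop, stand the spare jar from the bench upright and fully down in the one empty pocket of the wooden rack, which will keep it from turning. Then unscrew its tight cap (anticlockwise seen from above) while the jar stays down in the pocket, stop turning once it comes free, lift the cap straight off and finish while still holding it level in the gripper over the jar's mouth, about three centimetres clear of it. Leave the two jars already in the rack, the tile tub and the hammer where they are.

Things in the scene. Friction and masses are not known exactly. Their poses are not given: they have to be found in the camera images.
- jar_mid (a point): The spare jar standing on the bench outside the rack: square glass body 52 x 52 mm, 56 mm tall, round white screw cap; 96 mm tall with cap, about 0.4 kg. Point on its axis 48 mm above its foot. z is its axis; x and y are square to the sides (a quarter turn gives the same fit). It may be lifted and carried by the closed cap.
- jar_mouth (a point): Centre of the jar's mouth, the top of the glass neck, 79 mm above the jar's foot; z up. The narrow neck is covered by the cap's skirt while the cap is on.
- cap_mid (a point): Centre of the spare jar's cap: white plastic, round, 54 mm across, 26 mm tall; z its axis. Lower edge 13 mm below, flat top 13 mm above. On the jar it is 83 mm above the jar's foot. Below the cap a 49 mm collar stays on the neck; the shoulder begins 64 mm above the foot. Collar teeth sit 5 mm deep in notches of the cap's edge: easing back 0.1 rad before the lift frees them.
- thread (a joint): Turn of the cap on the jar, rad: 0 tight as found, grows anticlockwise from above. About 0.15 rad of play before it follows. Needs 0.35 N m throughout; stays where left, so the cap may be regripped; the cap does not rise. The thread holds until 1.9, then lets go and the cap lifts straight off; past 2.4 is overturning (stop at 2.6). Reading stays after the lift.
- rack: Wooden rack fixed to the bench, 85 mm (its x) x 320 mm (its y) x 30 mm tall; origin at the centre of its underside. Three square pockets in a row along its y axis, 110 mm apart, sides parallel to the rack's, each 56 x 56 mm and 22 mm deep with a 4 mm chamfered mouth. Two pockets hold jars, one is empty; which one varies.
- slot0 (a point): Centre of the floor of the pocket at the rack's +y end; z up, the mouth is 22 mm above; x and y along the pocket's sides.
- slot1 (a point): The same for the middle pocket.
- slot2 (a point): The same for the pocket at the rack's -y end.
- stock_a_mid (a point): A closed jar of the same shape and size already standing in one of the pockets: point on its axis 48 mm above its foot. Leave it alone.
- stock_b_mid (a point): The other closed jar already standing in a pocket: point on its axis 48 mm above its foot. Leave it alone.
- tub: Clear open tub of cut tiles, 100 x 130 x 55 mm, loose, 0.6 kg; origin at the centre of its underside. Leave it alone.
- hammer: Hammer lying flat on the bench, 260 mm long along its x axis, head at +x; origin on the bench under it. Leave it alone.
There are look-alikes about, which are no part of the job. What is shaped like the part that bears jar_mid but orange or yellow is not meant.

How it is judged (in metres and radians):
On the way, in this order (a step that is already met when the one before it is completed fails the run):
1. the spare jar stands fully down in the empty pocket with its cap still tight (((horizontal distance between jar_mid and slot0 below 0.006 m and z of jar_mid in the frame of slot0 below 0.052 m and angle between jar_mid's own z axis and vertical below 0.08 rad) or (horizontal distance between jar_mid and slot1 below 0.006 m and z of jar_mid in the frame of slot1 below 0.052 m and angle between jar_mid's own z axis and vertical below 0.08 rad) or (horizontal distance between jar_mid and slot2 below 0.006 m and z of jar_mid in the frame of slot2 below 0.052 m and angle between jar_mid's own z axis and vertical below 0.08 rad)) and value of joint thread below 0.4 rad), for 0.2 s.
2. the cap is unscrewed until the thread lets go, the jar still down in the pocket (((horizontal distance between jar_mid and slot0 below 0.006 m and z of jar_mid in the frame of slot0 below 0.053 m and angle between jar_mid's own z axis and vertical below 0.08 rad) or (horizontal distance between jar_mid and slot1 below 0.006 m and z of jar_mid in the frame of slot1 below 0.053 m and angle between jar_mid's own z axis and vertical below 0.08 rad) or (horizontal distance between jar_mid and slot2 below 0.006 m and z of jar_mid in the frame of slot2 below 0.053 m and angle between jar_mid's own z axis and vertical below 0.08 rad)) and value of joint thread above 1.75 rad), for 0.05 s.
At the end, for the whole second after the job is handed in: Jar down in the once empty pocket (foot within 4 mm of the floor, 6 mm of the centre, upright); gripper still holding the unscrewed cap at rest, level within 0.25 rad, centred within 20 mm over the mouth, its lower edge 10 to 60 mm above the mouth, touching neither jar nor collar (((horizontal distance between jar_mid and slot0 below 0.006 m and z of jar_mid in the frame of slot0 below 0.052 m and angle between jar_mid's own z axis and vertical below 0.08 rad) or (horizontal distance between jar_mid and slot1 below 0.006 m and z of jar_mid in the frame of slot1 below 0.052 m and angle between jar_mid's own z axis and vertical below 0.08 rad) or (horizontal distance between jar_mid and slot2 below 0.006 m and z of jar_mid in the frame of slot2 below 0.052 m and angle between jar_mid's own z axis and vertical below 0.08 rad)) and value of joint thread above 1.65 rad and z of cap_mid in the frame of jar_mouth between 0.023 and 0.073 m and horizontal distance between cap_mid and jar_mouth below 0.02 m and angle between cap_mid's own z axis and vertical below 0.25 rad and contact force between the fingers and cap above 2 N and contact force between cap and jar below 0.1 N and linear speed of each of cap, jar below 0.02 m/s); the arm keeps its last pose, push and grip.
It fails at once if the cap is unscrewed while the jar is not down in a pocket (value of joint thread above 0.4 rad and not ((horizontal distance between jar_mid and slot0 below 0.008 m and z of jar_mid in the frame of slot0 below 0.058 m and angle between jar_mid's own z axis and vertical below 0.15 rad) or (horizontal distance between jar_mid and slot1 below 0.008 m and z of jar_mid in the frame of slot1 below 0.058 m and angle between jar_mid's own z axis and vertical below 0.15 rad) or (horizontal distance between jar_mid and slot2 below 0.008 m and z of jar_mid in the frame of slot2 below 0.058 m and angle between jar_mid's own z axis and vertical below 0.15 rad))).
It fails at once if the cap is overturned far past the point where the thread lets go (value of joint thread above 2.45 rad).
It fails at once if a jar already in the rack is moved (distance of any of stock_a_mid, stock_b_mid from where it was at the start of the episode above 0.01 m).
It fails at once if the tile tub or the hammer is moved (distance of any of tub, hammer from where it was at the start of the episode above 0.02 m).
It also fails if it takes over 56 s, if anything falls off the work surface, if the arm or the gripper's body presses on something with over 40 N, if the wrist force passes 120 N, or if a joint passes its speed limit or range.

## Robot

A 6-joint arm with a two-finger parallel gripper is mounted at the origin on the work surface. World frame = base frame: x ahead of the robot, y to its left, z up, the work surface at z = 0. Lengths are in mm, angles in degrees, forces in N, time in s.
With the tool pointing down it reaches from about 350 to 850 mm from the base axis. Payload 8.1 kg.
Tool frame: the origin (TCP) lies midway between the tips of the shut fingers; the grasp point (between the pads) lies 19 mm behind it; x points along the fingers, y is the direction in which the jaws open and shut, and the axes are right-handed (so a half turn about x gives the same grasp; the last joint's range is limited). The gripper opens to 85 mm and grips with 20 to 120 N. Pads are 22 mm wide; open, the fingers measure 114 mm over their backs; the gripper's body (76 mm by 85 mm) begins 54 mm behind the grasp point. The pads swing forward as they close: fully open they stand 13 mm farther back than shut.
Start: joints at [70.451, 7.471, 85.268, -0, 87.261, -4.893], TCP at [151.789, 580.487, 231.292] pointing down, gripper open.
Joint ranges: [-169.43, 169.43], [-51.17, 129.36], [1.28, 143.12], [-76.62, 256.62], [0, 156.53], [-152.29, 152.29]. Speed limits (degrees/s): [136.94, 136.94, 159.86, 180, 180, 180].

## Interface

Orientations are given as [roll, pitch, yaw] about the fixed x, y, z axes, in that order (R = Rz(yaw) Ry(pitch) Rx(roll)).
In Python, from bench import sense, snapshot, hand_in gives the robot as it stands.
- The arm moves only by the tool drive_tool, never from a script. Its argument "deltas" is a list of rows, each a list of 7 numbers: the closure in counts, from 0 (fully open) to 255 (shut), then the shift along the tool's x, y, z in m, then the turn, a rotation vector about the tool's x, y, z in rad. A call has exactly 10 rows; each row is the pose to reach, as a shift and turn from the pose commanded when the call began, along the tool's axes at that moment; what a row does not reach only later rows make up. A row lasts 1/12 s, in which the tool goes at most 41.7 mm and 7.16 degrees, less where a joint would pass 70% of its speed; a pose out of reach is approached as far as the arm can. A call with a gripper value outside its range is refused whole. The fingers move at their own pace and stop on an object; "squeeze" is the grip in N (left out, the last holds). Time passes only in rows, so rows that repeat a pose let the fingers close, or fill a call up. It gives the time, the measured TCP pose, the force and the opening at its end, in the units of the state.
- sense(): the state, without advancing time (a new reading comes with each control period).
- snapshot(name): name is "side" or "top" or "wrist"; returns a dict with "frame" (420x560x3 uint8, blue, green, red), "fx", "fy", "cx", "cy" (pixels), "rvec" (rotation vector, rad) and "tvec" (3), from world to camera coordinates, as OpenCV has them. Camera axes: x right, y down, z forward; pixel columns grow to the right and rows downward; lengths in mm; the calibration is good to about 2 mm. A picture is of the moment at which its call begins. There is no depth.
- hand_in(): hands the job in, once; it reports no verdict.
The state is a dict: "time": time; "joint_pos": joint angles; "qd": joint speeds; "joint_efforts": joint torques, N m; "tool_pos": TCP position; "tcp_rot": TCP orientation; "ft_force": force on the tool from outside, world axes, zero at the start; "wrist_torque": the same for the moment, N m; "finger_gap": finger opening in mm.
Only numpy, scipy, OpenCV 4.12 (cv2) and the standard library are available. Lean on these libraries where they do the work, as an engineer would, in place of code of your own. Each camera call takes 0.05 s, during which the arm holds its last target.

## Working session

There is one attempt and no reset: what is moved stays moved. The work goes in short steps, Python scripts to look and compute and a tool call to move; the robot and the scene stay as the last step left them, time stands still between calls to the robot, and variables do not carry over. Pictures are saved under pics/ and viewed, and the job is handed in when it is done.

Besides the shell and the picture viewer there is one more tool, called after "Request:" by a JSON object that holds its "fn" and its "kwargs", one argument or row to a line. drive_tool: Moves the arm, as the interface text tells. Its arguments: {"type":"object","properties":{"deltas":{"type":"array","items":{"type":"array","items":{"type":"number"}}},"squeeze":{"type":"number"}},"required":["deltas"]}

```bash
mkdir -p pics; python3 - <<'E'
from bench import sense,snapshot
import cv2,json
print(sense())
for n in ["side","top","wrist"]:
    s=snapshot(n); cv2.imwrite(f"pics/{n}0.png",s["frame"]); s.pop("frame"); print(n,s)
E
```

```text
{'time': 0.0, 'joint_pos': array([ 7.04499785e+01,  7.51361953e+00,  8.53286552e+01, -1.15977194e-03,
        8.72629952e+01, -4.89337217e+00]), 'qd': array([-0.00885647, -0.0070838 , -0.03841768,  0.08858217,  0.05888895,
       -0.01575887]), 'joint_efforts': array([-1.76398396e-03, -5.69416487e+01, -5.00536072e+01, -5.30855941e-04,
        1.52013742e-02,  2.10420737e-06]), 'tool_pos': array([151.61912019, 579.95706787, 230.26594617]), 'tcp_rot': array([ -94.26293918,   89.89472368, -108.9195321 ]), 'ft_force': array([ 0.3805724 , -0.05855665, -0.49178553]), 'wrist_torque': array([-0.05849976,  0.02663586,  0.05540451]), 'finger_gap': 85.84329455803768}
side {'fx': 416.00634365512855, 'fy': 416.00634365512855, 'cx': 280.3379359584353, 'cy': 210.8708691966838, 'rvec': array([ 2.16882778, -0.85655614,  0.41158095]), 'tvec': array([-409.05740611,  289.86208033,  929.56997832])}
top {'fx': 406.14900213453774, 'fy': 406.14900213453774, 'cx': 282.0838200002712, 'cy': 210.80099375160643, 'rvec': array([ 2.13944664, -2.12492943,  0.22741285]), 'tvec': array([-62.36425132, 540.0173876 , 985.45057823])}
wrist {'fx': 303.2769830701475, 'fy': 303.2769830701475, 'cx': 283.3430295830064, 'cy': 213.71941046582035, 'rvec': array([-2.26867053, -1.75251418, -0.28743572]), 'tvec': array([-598.36554605,  -40.79284044,  380.57323772])}
```

View pics/side0.png

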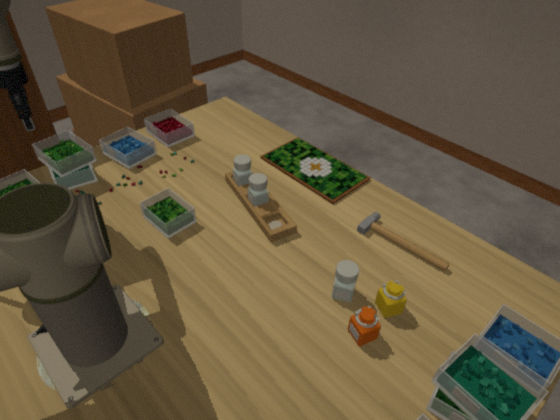

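View pics/top0.png

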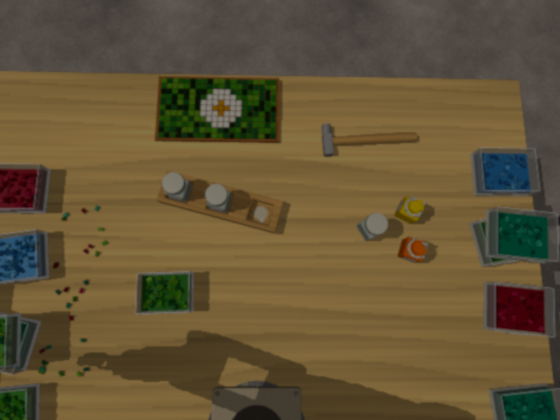

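View pics/wrist0.png

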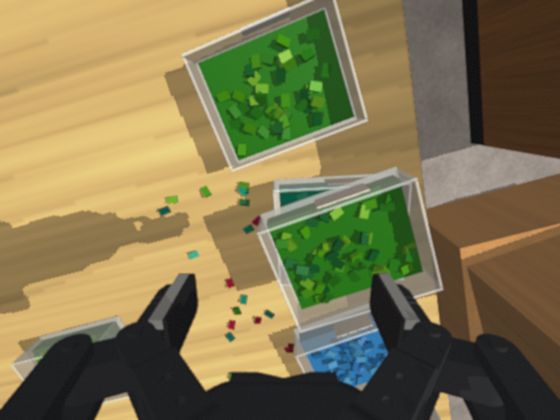

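```bash
python3 - <<'E'
import cv2,numpy as np
t=cv2.imread("pics/top0.png"); s=cv2.imread("pics/side0.png")
a=cv2.resize(t[160:260,140:300],None,fx=5,fy=5,interpolation=cv2.INTER_CUBIC); cv2.imwrite("pics/c1.png",a)
a=cv2.resize(t[190:270,345:445],None,fx=7,fy=7,interpolation=cv2.INTER_CUBIC); cv2.imwrite("pics/c2.png",a)
a=cv2.resize(s[140:245,210:310],None,fx=5.7,fy=5.7,interpolation=cv2.INTER_CUBIC); cv2.imwrite("pics/c3.png",a)
a=cv2.resize(s[250:350,320:420],None,fx=6,fy=6,interpolation=cv2.INTER_CUBIC); cv2.imwrite("pics/c4.png",a)
E
```

```text
(no output)
```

View pics/c1.png

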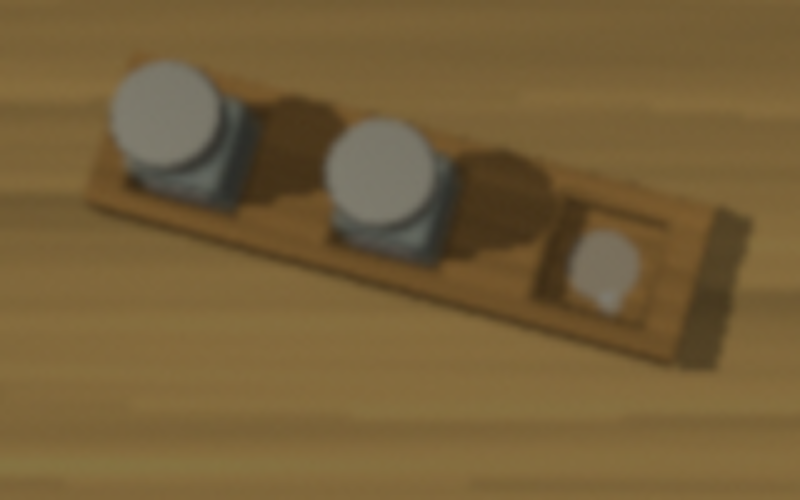

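View pics/c2.png

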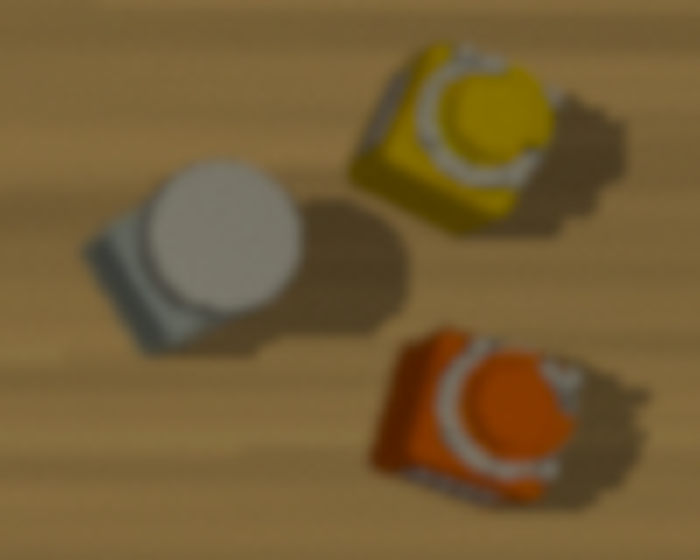

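View pics/c3.png

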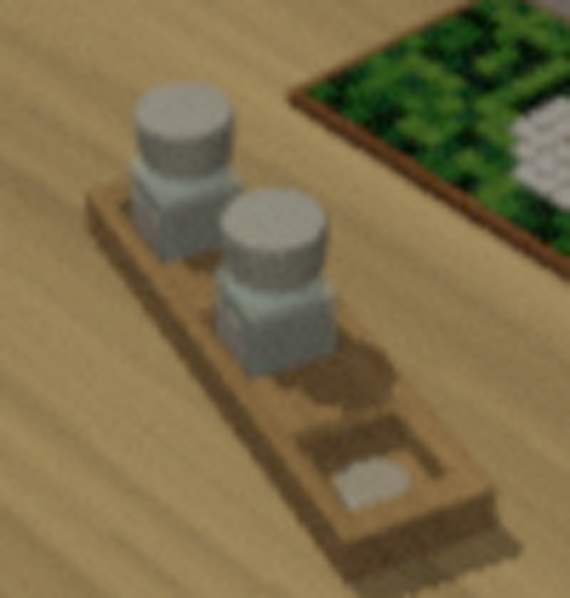

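View pics/c4.png

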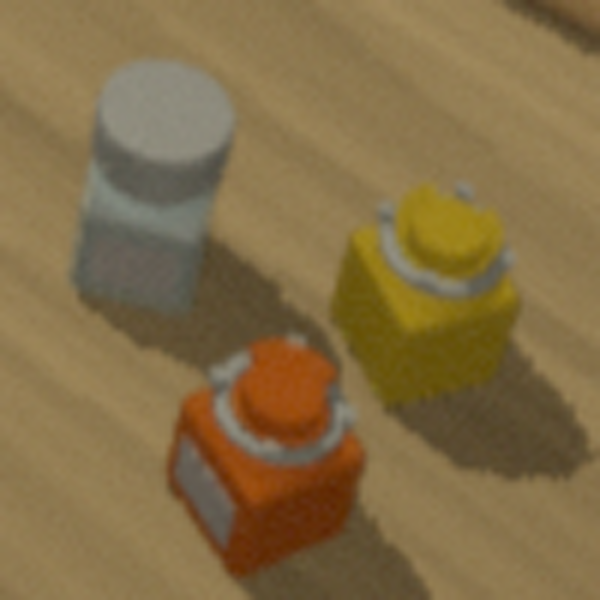

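Candidates: white-capped glass jar, top (377,224) / side (347,268); yellow jar, top (411,209); orange jar, top (415,249). The white-capped one is the spare: round white cap on clear square glass. The other two are coloured look-alikes without caps. The enlarged crops confirm this. The empty pocket is the one at the right end, top (260,213), with a pale flat disc on its floor.

```bash
cat > h.py <<'E'
import numpy as np,cv2
from scipy.spatial.transform import Rotation as R
def ray(c,p,z):
    K=np.array([[c['fx'],0,c['cx']],[0,c['fy'],c['cy']],[0,0,1]]);M=cv2.Rodrigues(np.array(c['rvec']))[0]
    o=-M.T@np.array(c['tvec']);d=M.T@np.linalg.solve(K,[p[0],p[1],1.]);s=(z-o[2])/d[2];return (o+s*d)
def proj(c,P):
    K=np.array([[c['fx'],0,c['cx']],[0,c['fy'],c['cy']],[0,0,1]])
    return cv2.projectPoints(np.array(P,float).reshape(-1,1,3),np.array(c['rvec']),np.array(c['tvec']),K,None)[0][:,0]
def cam(n):
    from bench import snapshot
    return snapshot(n)
def square(cx,cy,yaw,w,l,z):
    a=np.radians(yaw);r=np.array([[np.cos(a),-np.sin(a)],[np.sin(a),np.cos(a)]])
    q=np.array([[1,1],[-1,1],[-1,-1],[1,-1]])*[w/2,l/2]
    return np.c_[(r@q.T).T+[cx,cy],np.full(4,z)]
E
python3 - <<'E'
from h import *
t=cam("top");s=cam("side")
f=lambda p,z:ray(t,(p[0]/5+140,p[1]/5+160),z).round(1)
print("cap top view",ray(t,(376.9,223.6),96),"side",ray(s,(347.5,268.3),96))
g=lambda p,z:ray(s,(p[0]/5.7+210,p[1]/5.7+140),z).round(1)
print("rack top corners T",[f(p,30) for p in [(90,203),(720,207),(672,362)]])
print("rack corners S",[g(p,30) for p in [(90,195),(345,545),(497,490)]])
print("caps T",f((167,113),104),f((380,172),104),"S",g((185,110),104),g((275,215),104))
print("pocket T",[f(p,30) for p in [(570,195),(675,225),(645,330),(537,297)]])
print("pocket S",[g(p,30) for p in [(295,440),(395,412),(447,480),(343,520)]])
h=lambda p,z:ray(t,(p[0]/7+345,p[1]/7+190),z).round(1)
print("body foot T",[h(p,0) for p in [(148,355),(95,265),(260,352)]])
E
```

```text
cap top view [ 502.25880964 -289.55416964   96.        ] side [ 504.364711  -289.6686127   96.       ]
rack top corners T [array([568.8, 264. ,  30. ]), array([569.8, -64.1,  30. ]), array([487.7, -39.6,  30. ])]
rack corners S [array([572.9, 266.1,  30. ]), array([489.3, -39.5,  30. ]), array([571.1, -62.1,  30. ])]
caps T [598.1 208.2 104. ] [569.6 103.5 104. ] S [600.8 210.5 104. ] [574.7 106.9 104. ]
pocket T [array([575.5,  14.6,  30. ]), array([560. , -40.6,  30. ]), array([504.3, -25.5,  30. ]), array([521.1,  30.7,  30. ])]
pocket S [array([521.5,  32.8,  30. ]), array([573.7,  14.1,  30. ]), array([557.8, -40.2,  30. ]), array([500.3, -26.2,  30. ])]
body foot T [array([ 471.4, -284. ,    0. ]), array([ 505.8, -264.8,    0. ]), array([ 472.9, -326.8,    0. ])]
```

```bash
cat >> h.py <<'E'
def tip(yaw):
    "tool down, tool y at world yaw (deg)"
    a=np.radians(yaw);x=np.array([0,0,-1.]);y=np.array([np.cos(a),np.sin(a),0]);return np.c_[x,y,np.cross(x,y)]
def yawof(Rm): return np.degrees(np.arctan2(Rm[1,1],Rm[0,1]))
def delta(pos,yaw=None):
    from bench import sense
    s=sense();R0=R.from_euler('xyz',s['tcp_rot'],degrees=True).as_matrix()
    y0=yawof(R0)
    d=R0.T@(np.array(pos)-s['tool_pos'])/1000
    rv=R.from_matrix(R0.T@tip(y0 if yaw is None else yaw)).as_rotvec()
    print("t",s['time'],"at",s['tool_pos'].round(1),"yaw",y0.round(2),"j",s['joint_pos'].round(1),"gap",s['finger_gap'].round(1),"F",s['ft_force'].round(1),"M",s['wrist_torque'].round(2))
    print("delta",d.round(4),"rv",rv.round(4))
E
python3 - <<'E'
from h import *
c=cam("top")
print(ray(c,(415.5,206),79),ray(c,(418,247.5),79))
delta((470,120,260),-40)
E
```

```text
[ 550.58845929 -393.31004553   79.        ] [ 446.22609324 -393.48517505   79.        ]Traceback (most recent call last):
  File "<stdin>", line 4, in <module>
  File "h.py", line 26, in delta
    print("t",s['time'],"at",s['tool_pos'].round(1),"yaw",y0.round(2),"j",s['joint_pos'].round(1),"gap",s['finger_gap'].round(1),"F",s['ft_force'].round(1),"M",s['wrist_torque'].round(2))
                                                                                                        ^^^^^^^^^^^^^^^^^^^^^
AttributeError: 'float' object has no attribute 'round'
```

```bash
sed -i "s/s\['finger_gap'\].round(1)/round(float(s['finger_gap']),1)/" h.py
python3 - <<'E'
from h import *
for y in (-15,75,165,-105): delta((470,120,260),y)
E
```

```text
t 0.3 at [151.7 580.3 230.9] yaw 75.34 j [70.5  7.5 85.3 -0.  87.3 -4.9] gap 85.6 F [ 0.4  0.6 -0.7] M [-0.04  0.    0.  ]
delta [-0.0288 -0.3648  0.4244] rv [1.5768e+00 5.0000e-04 5.0000e-04]
t 0.3 at [151.7 580.3 230.9] yaw 75.34 j [70.5  7.5 85.3 -0.  87.3 -4.9] gap 85.6 F [ 0.4  0.6 -0.7] M [-0.04  0.    0.  ]
delta [-0.0288 -0.3648  0.4244] rv [ 0.006  -0.      0.0006]
t 0.3 at [151.7 580.3 230.9] yaw 75.34 j [70.5  7.5 85.3 -0.  87.3 -4.9] gap 85.6 F [ 0.4  0.6 -0.7] M [-0.04  0.    0.  ]
delta [-0.0288 -0.3648  0.4244] rv [-1.5648e+00 -5.0000e-04  5.0000e-04]
t 0.3 at [151.7 580.3 230.9] yaw 75.34 j [70.5  7.5 85.3 -0.  87.3 -4.9] gap 85.6 F [ 0.4  0.6 -0.7] M [-0.04  0.    0.  ]
delta [-0.0288 -0.3648  0.4244] rv [-3.1356e+00 -1.0000e-03 -0.0000e+00]
```

Request:
{"fn": "drive_tool", "kwargs": {
  "deltas": [
    [0, -0.029, -0.026, 0.03, 0.12, 0, 0],
    [0, -0.029, -0.052, 0.06, 0.24, 0, 0],
    [0, -0.029, -0.078, 0.09, 0.36, 0, 0],
    [0, -0.029, -0.104, 0.12, 0.48, 0, 0],
    [0, -0.029, -0.13, 0.15, 0.6, 0, 0],
    [0, -0.029, -0.156, 0.18, 0.72, 0, 0],
    [0, -0.029, -0.182, 0.21, 0.84, 0, 0],
    [0, -0.029, -0.208, 0.24, 0.96, 0, 0],
    [0, -0.029, -0.234, 0.27, 1.08, 0, 0],
    [0, -0.029, -0.26, 0.3, 1.2, 0, 0]
  ],
  "squeeze": 60
}}

```text
time: 1.13
tool_pos: [376.9, 251.3, 260.6]
tcp_rot: [112.0, 90.0, 28.3]
ft_force: [-0.4, 0.3, 0.3]
finger_gap: 85.4
```

```bash
python3 - <<'E'
from h import *
delta((480,100,260),-30)
delta((440,-262,260),-46)
E
```

```text
t 1.1333 at [376.9 251.3 260.6] yaw 6.26 j [ 27.2 -16.5 105.    0.   91.5  20.9] gap 85.4 F [-0.4  0.3  0.3] M [-0.    0.05 -0.  ]
delta [0.0006 0.086  0.1617] rv [ 6.329e-01 -6.000e-04 -7.000e-04]
t 1.1333 at [376.9 251.3 260.6] yaw 6.26 j [ 27.2 -16.5 105.    0.   91.5  20.9] gap 85.4 F [-0.4  0.3  0.3] M [-0.    0.05 -0.  ]
delta [4.000e-04 6.700e-03 5.171e-01] rv [ 9.121e-01 -6.000e-04 -6.000e-04]
```

Request:
{"fn": "drive_tool", "kwargs": {
  "deltas": [
    [0, 0, 0.02, 0.035, 0.09, 0, 0],
    [0, 0, 0.042, 0.075, 0.18, 0, 0],
    [0, 0, 0.062, 0.115, 0.27, 0, 0],
    [0, 0, 0.075, 0.155, 0.36, 0, 0],
    [0, 0, 0.085, 0.195, 0.45, 0, 0],
    [0, 0, 0.087, 0.235, 0.54, 0, 0],
    [0, 0, 0.085, 0.275, 0.63, 0, 0],
    [0, 0, 0.083, 0.315, 0.72, 0, 0],
    [0, 0, 0.081, 0.355, 0.81, 0, 0],
    [0, 0, 0.079, 0.395, 0.9, 0, 0]
  ]
}}

```text
time: 1.97
tool_pos: [499.8, -132.6, 260.4]
tcp_rot: [109.9, 90.0, -25.3]
ft_force: [1.5, -0.0, -0.5]
finger_gap: 85.2
```

```bash
python3 - <<'E'
from h import *
delta((503,-290,240),-46)
E
```

```text
t 1.9667 at [ 499.8 -132.6  260.4] yaw -45.25 j [-20.5  -6.1  95.9  -0.   90.2  24.7] gap 85.2 F [ 1.5 -0.  -0.5] M [0.03 0.01 0.03]
delta [0.0205 0.1141 0.1086] rv [ 0.0131 -0.0002 -0.0004]
```

Request:
{"fn": "drive_tool", "kwargs": {
  "deltas": [
    [0, 0.004, 0.022, 0.021, 0.01, 0, 0],
    [0, 0.008, 0.044, 0.042, 0.013, 0, 0],
    [0, 0.012, 0.066, 0.063, 0.013, 0, 0],
    [0, 0.016, 0.088, 0.084, 0.013, 0, 0],
    [0, 0.02, 0.104, 0.099, 0.013, 0, 0],
    [0, 0.02, 0.112, 0.107, 0.013, 0, 0],
    [0, 0.02, 0.114, 0.109, 0.013, 0, 0],
    [0, 0.02, 0.114, 0.109, 0.013, 0, 0],
    [0, 0.02, 0.114, 0.109, 0.013, 0, 0],
    [0, 0.02, 0.114, 0.109, 0.013, 0, 0]
  ]
}}

```text
time: 2.8
tool_pos: [504.1, -286.7, 240.8]
tcp_rot: [139.5, 90.0, 3.8]
ft_force: [0.0, 0.3, 0.3]
finger_gap: 85.3
```

```bash
python3 - <<'E'
from h import *
c=cam("wrist");cv2.imwrite("pics/w1.png",c['frame']);delta((503,-290,240),-46)
print(proj(c,[[503,-290,96],[503,-290,0]]))
np.save("w1.npy",{k:c[k] for k in c if k!='frame'})
E
```

```text
t 2.85 at [ 504.1 -286.7  240.8] yaw -45.64 j [-34.7   4.1  87.9   0.   88.   10.9] gap 85.6 F [-0.1  0.2 -0. ] M [ 0.03  0.01 -0.03]
delta [0.0008 0.0016 0.0031] rv [ 0.0064 -0.0004 -0.0005]
[[285.40103077 201.69576893]
 [284.89071122 180.38811373]]
```

View pics/w1.png

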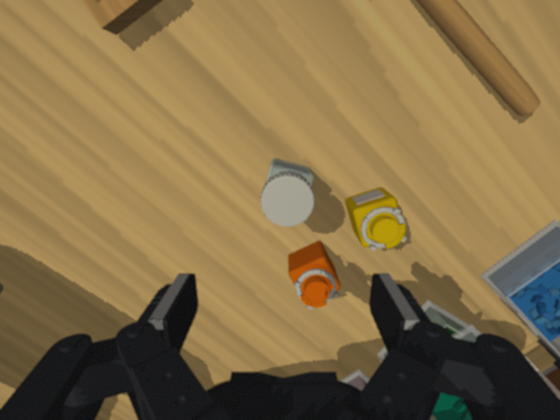

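```bash
python3 - <<'E'
import cv2
s=cv2.imread("pics/w1.png")
cv2.imwrite("pics/w1c.png",cv2.resize(s[145:235,245:335],None,fx=6.5,fy=6.5,interpolation=cv2.INTER_CUBIC))
E
```

```text
(no output)
```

View pics/w1c.png

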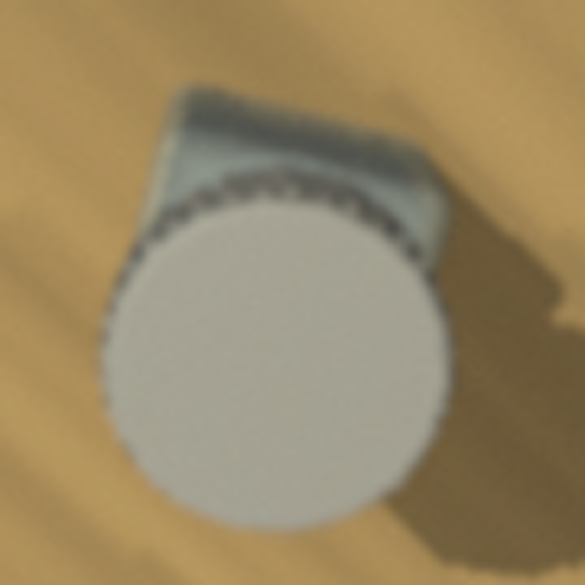

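```bash
python3 - <<'E'
from h import *
c=np.load("w1.npy",allow_pickle=True).item()
f=lambda p:(245+p[0]/6.5,145+p[1]/6.5)
print(ray(c,f((276,362)),96))
for a,b,z in [((195,90),(430,150),0),((200,133),(425,185),58)]:
    A=ray(c,f(a),z);B=ray(c,f(b),z);d=A-B;print(A,B,np.degrees(np.arctan2(d[1],d[0]))%90,np.linalg.norm(d))
E
```

```text
[ 505.15175931 -290.72836362   96.        ]
[ 513.97557239 -261.83399646    0.        ] [ 537.62480854 -302.67383355    0.        ] 30.073962306056742 47.19299381014624
[ 516.80197308 -262.32400615   58.        ] [ 536.73497557 -295.11264719   58.        ] 31.296422859206785 38.37211969744467
```

```bash
python3 - <<'E'
from h import *
delta((504.7,-290.4,62),-46)
E
```

```text
t 2.85 at [ 504.1 -286.7  240.8] yaw -45.64 j [-34.7   4.1  87.9   0.   88.   10.9] gap 85.6 F [-0.1  0.2 -0. ] M [ 0.03  0.01 -0.03]
delta [0.1788 0.003  0.0022] rv [ 0.0064 -0.0004 -0.0005]
```

Request:
{"fn": "drive_tool", "kwargs": {
  "deltas": [
    [0, 0.02, 0.003, 0.002, 0.006, 0, 0],
    [0, 0.045, 0.003, 0.002, 0.006, 0, 0],
    [0, 0.07, 0.003, 0.002, 0.006, 0, 0],
    [0, 0.095, 0.003, 0.002, 0.006, 0, 0],
    [0, 0.115, 0.003, 0.002, 0.006, 0, 0],
    [0, 0.13, 0.003, 0.002, 0.006, 0, 0],
    [0, 0.145, 0.003, 0.002, 0.006, 0, 0],
    [0, 0.158, 0.003, 0.002, 0.006, 0, 0],
    [0, 0.158, 0.003, 0.002, 0.006, 0, 0],
    [0, 0.158, 0.003, 0.002, 0.006, 0, 0]
  ]
}}

```text
time: 3.68
tool_pos: [504.1, -290.7, 81.9]
tcp_rot: [-81.4, 89.9, 142.6]
ft_force: [0.1, 0.6, 0.7]
finger_gap: 85.4
```

```bash
python3 - <<'E'
from h import *
delta((504.7,-290.4,62),-46)
c=cam("wrist");cv2.imwrite("pics/w2.png",c['frame'])
E
```

```text
t 3.6833 at [ 504.1 -290.7   81.9] yaw -46.02 j [-35.   11.6  96.8   0.   71.7  11. ] gap 85.4 F [0.1 0.6 0.7] M [-0.01  0.01  0.01]
delta [ 0.0199  0.0003 -0.0006] rv [-0.0004  0.0002  0.0014]
```

View pics/w2.png

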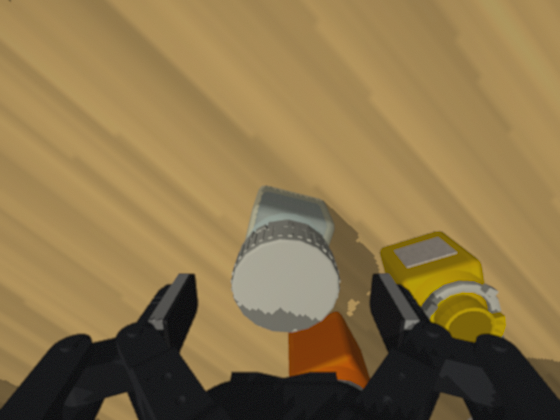

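Cap centred between the fingers (cap centre (285,283), finger midpoint about 283). The orange jar stays clear. I'll go down and close.

Request:
{"fn": "drive_tool", "kwargs": {
  "deltas": [
    [0, 0.01, 0, 0, 0, 0, 0],
    [0, 0.02, 0, 0, 0, 0, 0],
    [0, 0.02, 0, 0, 0, 0, 0],
    [255, 0.02, 0, 0, 0, 0, 0],
    [255, 0.02, 0, 0, 0, 0, 0],
    [255, 0.02, 0, 0, 0, 0, 0],
    [255, 0.02, 0, 0, 0, 0, 0],
    [255, 0.02, 0, 0, 0, 0, 0],
    [255, 0.02, 0, 0, 0, 0, 0],
    [255, 0.02, 0, 0, 0, 0, 0]
  ],
  "squeeze": 60
}}

```text
time: 4.57
tool_pos: [504.7, -291.8, 63.0]
tcp_rot: [98.3, 89.9, -37.7]
ft_force: [-1.9, 0.8, 5.3]
finger_gap: 52.4
```

```bash
python3 - <<'E'
from h import *
delta((504.7,-290.4,140),-46)
c=cam("wrist");cv2.imwrite("pics/w3.png",c['frame'])
E
```

```text
t 4.5667 at [ 504.7 -291.8   63. ] yaw -46.07 j [-35.1  13.   97.4  -0.   69.6  11. ] gap 52.4 F [-1.9  0.8  5.3] M [ 0.13  0.27 -0.02]
delta [-0.077  -0.0009 -0.001 ] rv [-0.0012 -0.0002 -0.001 ]
```

View pics/w3.png

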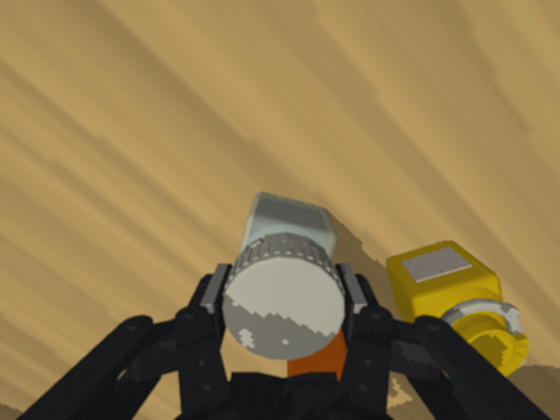

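Gripped (gap 52.4 mm). Now a straight lift.

Request:
{"fn": "drive_tool", "kwargs": {
  "deltas": [
    [255, -0.005, 0, 0, 0, 0, 0],
    [255, -0.015, 0, 0, 0, 0, 0],
    [255, -0.03, 0, 0, 0, 0, 0],
    [255, -0.045, 0, 0, 0, 0, 0],
    [255, -0.06, 0, 0, 0, 0, 0],
    [255, -0.075, 0, 0, 0, 0, 0],
    [255, -0.085, 0, 0, 0, 0, 0],
    [255, -0.09, 0, 0, 0, 0, 0],
    [255, -0.09, 0, 0, 0, 0, 0],
    [255, -0.09, 0, 0, 0, 0, 0]
  ]
}}

```text
time: 5.45
tool_pos: [504.1, -291.4, 151.8]
tcp_rot: [-76.9, 90.0, 147.0]
ft_force: [-0.6, 0.4, -5.0]
finger_gap: 52.6
```

```bash
python3 - <<'E'
from h import *
delta((540,-4.5,160),-91.7)
c=cam("wrist");cv2.imwrite("pics/w4.png",c['frame'])
c=cam("side");cv2.imwrite("pics/s4.png",cv2.resize(c['frame'][100:380,230:510],None,fx=2.1,fy=2.1))
E
```

```text
t 5.45 at [ 504.1 -291.4  151.8] yaw -46.07 j [-35.1   7.6  93.5  -0.   78.9  11. ] gap 52.6 F [-0.6  0.4 -5. ] M [-0.04 -0.01  0.05]
delta [-0.0081 -0.1816 -0.2249] rv [7.964e-01 4.000e-04 5.000e-04]
```

View pics/w4.png

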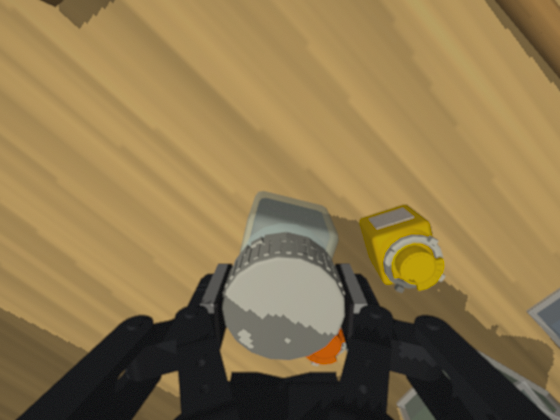

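View pics/s4.png

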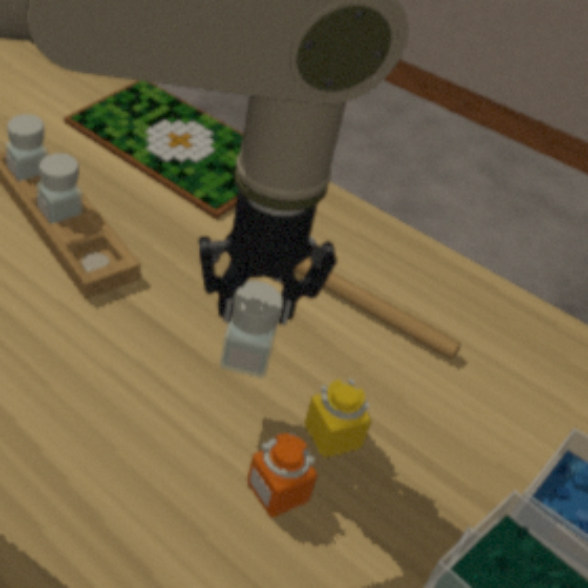

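```bash
python3 - <<'E'
from h import *
c=cam("wrist");np.save("w4.npy",{k:c[k] for k in c if k!='frame'})
cv2.imwrite("pics/w4c.png",cv2.resize(c['frame'][180:280,230:350],None,fx=6,fy=6,interpolation=cv2.INTER_CUBIC))
E
```

```text
(no output)
```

View pics/w4c.png

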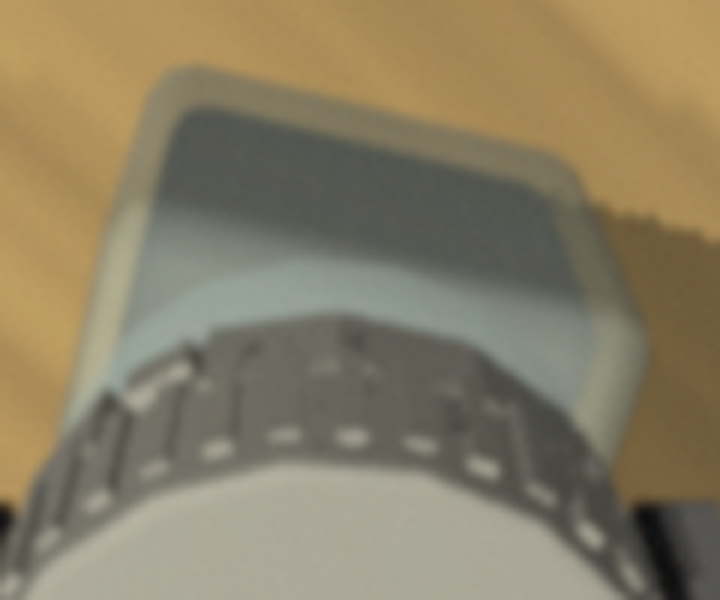

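```bash
python3 - <<'E'
from h import *
c=np.load("w4.npy",allow_pickle=True).item()
f=lambda p:(230+p[0]/6,180+p[1]/6)
for a,b,z in [((210,70),(540,150),89),((115,205),(645,330),89+54)]:
    A=ray(c,f(a),z);B=ray(c,f(b),z);d=A-B;print(A,B,np.degrees(np.arctan2(d[1],d[0]))%90,np.linalg.norm(d))
for yaw in (29,30,31,32):
    P=np.r_[square(504.1,-291.4,yaw,52,52,89),square(504.1,-291.4,yaw,52,52,89+56)]
    p=(proj(c,P)-[230,180])*6
    print(yaw,p.round(0).tolist())
E
```

```text
[ 515.07044935 -261.50534616   89.        ] [ 534.81406473 -295.88059165   89.        ] 29.871147477168492 39.6417437897956
[ 513.08380565 -256.4568352   143.        ] [ 537.08109594 -298.26020919  143.        ] 29.858044122837455 48.20157692495875
29 [[170.0, 43.0], [73.0, 439.0], [476.0, 535.0], [602.0, 155.0], [118.0, 200.0], [-5.0, 703.0], [521.0, 822.0], [694.0, 345.0]]
30 [[166.0, 46.0], [76.0, 443.0], [480.0, 533.0], [599.0, 150.0], [112.0, 204.0], [-1.0, 708.0], [527.0, 819.0], [691.0, 339.0]]
31 [[161.0, 49.0], [79.0, 447.0], [485.0, 530.0], [597.0, 146.0], [105.0, 208.0], [3.0, 713.0], [533.0, 816.0], [687.0, 333.0]]
32 [[156.0, 52.0], [81.0, 451.0], [489.0, 528.0], [594.0, 141.0], [99.0, 211.0], [7.0, 717.0], [538.0, 813.0], [684.0, 328.0]]
```

Request:
{"fn": "drive_tool", "kwargs": {
  "deltas": [
    [255, -0.002, -0.01, -0.006, 0.03, 0, 0],
    [255, -0.006, -0.035, -0.021, 0.1, 0, 0],
    [255, -0.01, -0.066, -0.04, 0.2, 0, 0],
    [255, -0.013, -0.098, -0.06, 0.3, 0, 0],
    [255, -0.013, -0.13, -0.079, 0.4, 0, 0],
    [255, -0.013, -0.162, -0.099, 0.5, 0, 0],
    [255, -0.013, -0.194, -0.118, 0.6, 0, 0],
    [255, -0.013, -0.222, -0.135, 0.7, 0, 0],
    [255, -0.013, -0.242, -0.147, 0.77, 0, 0],
    [255, -0.013, -0.25, -0.152, 0.79, 0, 0]
  ]
}}

```text
time: 6.43
tool_pos: [438.8, -2.9, 164.4]
tcp_rot: [-42.6, 89.9, 135.9]
ft_force: [-0.1, -1.2, -3.8]
finger_gap: 52.5
```

Request:
{"fn": "drive_tool", "kwargs": {
  "deltas": [
    [255, 0, 0, 0, 0, 0, 0],
    [255, 0, 0, 0, 0, 0, 0],
    [255, 0, 0, 0, 0, 0, 0],
    [255, 0, 0, 0, 0, 0, 0],
    [255, 0, 0, 0, 0, 0, 0],
    [255, 0, 0, 0, 0, 0, 0],
    [255, 0, 0, 0, 0, 0, 0],
    [255, 0, 0, 0, 0, 0, 0],
    [255, 0, 0, 0, 0, 0, 0],
    [255, 0, 0, 0, 0, 0, 0]
  ]
}}

```text
time: 7.27
tool_pos: [440.3, -6.1, 165.3]
tcp_rot: [-6.1, 90.0, 172.6]
ft_force: [0.3, 0.4, -5.3]
finger_gap: 52.5
```

```bash
python3 - <<'E'
from h import *
delta((540,-4.5,160),-91.3)
c=cam("wrist");cv2.imwrite("pics/w5.png",c['frame']);np.save("w5.npy",{k:c[k] for k in c if k!='frame'})
E
```

```text
t 7.2667 at [440.3  -6.1 165.3] yaw -91.34 j [ -7.5 -15.8 114.4  -0.   81.5  83.9] gap 52.5 F [ 0.3  0.4 -5.3] M [ 0.03 -0.08 -0.04]
delta [ 0.0053 -0.0039 -0.0996] rv [-0.0007  0.      0.    ]
```

View pics/w5.png

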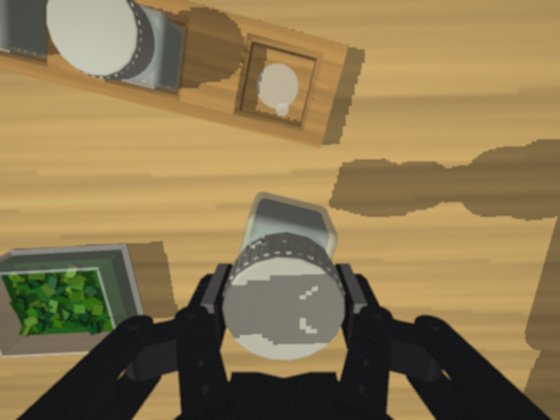

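```bash
python3 - <<'E'
import cv2
s=cv2.imread("pics/w5.png")
cv2.imwrite("pics/w5c.png",cv2.resize(s[20:160,220:380],None,fx=5,fy=5,interpolation=cv2.INTER_CUBIC)[:600])
cv2.imwrite("pics/w5d.png",cv2.resize(s[20:160,220:380],None,fx=4,fy=4,interpolation=cv2.INTER_CUBIC))
E
```

```text
(no output)
```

View pics/w5d.png

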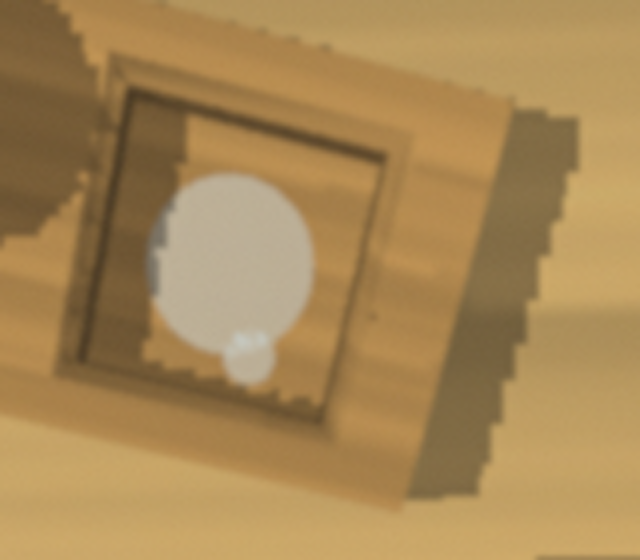

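```bash
python3 - <<'E'
from h import *
c=np.load("w5.npy",allow_pickle=True).item()
f=lambda p:(220+p[0]/4,20+p[1]/4)
P=np.array([ray(c,f(p),30) for p in [(112,52),(412,130),(333,435),(57,373)]]);print(P.round(1),P.mean(0))
Q=np.array([ray(c,f(p),8) for p in [(130,92),(385,155),(322,420),(82,362)]]);print(Q.round(1),Q.mean(0))
for S in(P,Q):
  for i in range(4):
    d=S[(i+1)%4]-S[i];print(np.linalg.norm(d).round(1),(np.degrees(np.arctan2(d[1],d[0]))%90-90).round(1))
print(ray(c,f((512,97)),30),ray(c,f((403,510)),30))
for (x,y,a) in [(540,-4.5,-15.2),(540.5,-5.5,-14.8)]:
    for w,z in((64,30),(56,26),(56,8)): print(w,z,((proj(c,square(x,y,a,w,w,z))-[220,20])*4).round(0).tolist())
E
```

```text
[[581.7  18.5  30. ]
 [566.3 -41.9  30. ]
 [506.6 -25.7  30. ]
 [520.9  34.1  30. ]] [543.86739303  -3.72993069  30.        ]
[[578.6  17.2   8. ]
 [565.  -38.7   8. ]
 [508.8 -24.4   8. ]
 [523.1  31.5   8. ]] [543.87227189  -3.60995277   8.        ]
62.3 -14.3
61.9 -15.2
61.5 -13.5
62.7 -14.4
57.5 -13.8
57.9 -14.2
57.7 -14.3
57.3 -14.5
[571.81091229 -62.06009911  30.        ] [489.95365553 -41.3394543   30.        ]
64 30 [[115.0, 66.0], [55.0, 390.0], [339.0, 462.0], [421.0, 150.0]]
56 26 [[132.0, 97.0], [79.0, 375.0], [325.0, 438.0], [394.0, 169.0]]
56 8 [[140.0, 114.0], [90.0, 374.0], [321.0, 434.0], [386.0, 181.0]]
64 30 [[119.0, 64.0], [61.0, 388.0], [345.0, 459.0], [425.0, 146.0]]
56 26 [[136.0, 95.0], [84.0, 374.0], [331.0, 435.0], [399.0, 165.0]]
56 8 [[144.0, 112.0], [95.0, 373.0], [326.0, 431.0], [389.0, 177.0]]
```

Request:
{"fn": "drive_tool", "kwargs": {
  "deltas": [
    [255, 0, 0, -0.01, -0.003, 0, 0],
    [255, 0, -0.001, -0.028, -0.006, 0, 0],
    [255, 0.002, -0.002, -0.048, -0.006, 0, 0],
    [255, 0.006, -0.003, -0.068, -0.006, 0, 0],
    [255, 0.014, -0.003, -0.086, -0.006, 0, 0],
    [255, 0.026, -0.003, -0.097, -0.006, 0, 0],
    [255, 0.038, -0.003, -0.101, -0.006, 0, 0],
    [255, 0.05, -0.003, -0.101, -0.006, 0, 0],
    [255, 0.058, -0.003, -0.101, -0.006, 0, 0],
    [255, 0.06, -0.003, -0.101, -0.006, 0, 0]
  ]
}}

```text
time: 8.15
tool_pos: [539.0, -5.1, 102.6]
tcp_rot: [-4.3, 89.7, 174.7]
ft_force: [-0.6, 0.2, -5.3]
finger_gap: 52.5
```

Request:
{"fn": "drive_tool", "kwargs": {
  "deltas": [
    [255, 0, 0, 0, 0, 0, 0],
    [255, 0, 0, 0, 0, 0, 0],
    [255, 0, 0, 0, 0, 0, 0],
    [255, 0, 0, 0, 0, 0, 0],
    [255, 0, 0, 0, 0, 0, 0],
    [255, 0, 0, 0, 0, 0, 0],
    [255, 0, 0, 0, 0, 0, 0],
    [255, 0, 0, 0, 0, 0, 0],
    [255, 0, 0, 0, 0, 0, 0],
    [255, 0, 0, 0, 0, 0, 0]
  ]
}}

```text
time: 8.98
tool_pos: [541.3, -5.4, 105.3]
tcp_rot: [0.5, 90.0, 179.5]
ft_force: [-0.6, -0.3, -5.4]
finger_gap: 52.8
```

```bash
python3 - <<'E'
from h import *
delta((541.5,-5.5,70),-91)
for n,(y0,y1,x0,x1) in dict(wrist=(120,320,180,400),side=(160,260,210,320),top=(150,260,200,320)).items():
    c=cam(n);np.save(n+"6.npy",{k:c[k] for k in c if k!='frame'});F=c['frame'];k=600/(y1-y0) if (x1-x0)*600/(y1-y0)<800 else 800/(x1-x0)
    print(n,k);cv2.imwrite(f"pics/{n}6.png",cv2.resize(F[y0:y1,x0:x1],None,fx=k,fy=k,interpolation=cv2.INTER_CUBIC))
E
```

```text
t 8.9833 at [541.3  -5.4 105.3] yaw -90.99 j [ -6.    4.  102.5  -0.   73.5  85. ] gap 52.8 F [-0.6 -0.3 -5.4] M [-0.03  0.02  0.02]
delta [ 0.0353  0.0001 -0.0002] rv [ 0.0002  0.0001 -0.    ]
wrist 3.0
side 6.0
top 5.454545454545454
```

View pics/wrist6.png

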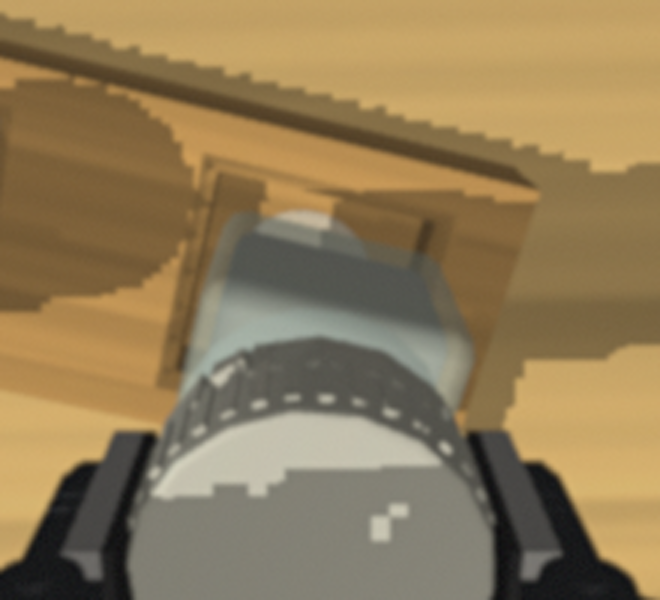

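View pics/side6.png

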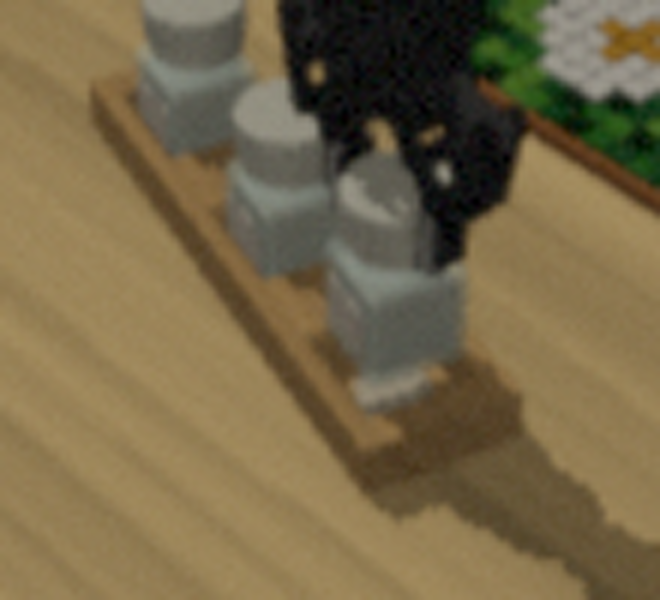

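View pics/top6.png

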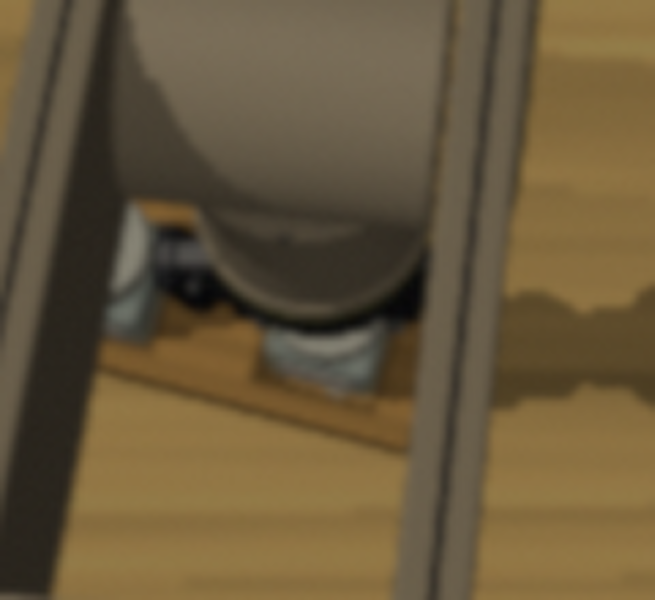

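```bash
python3 - <<'E'
from h import *
w=np.load("wrist6.npy",allow_pickle=True).item();s=np.load("side6.npy",allow_pickle=True).item()
f=lambda p:(180+p[0]/3,120+p[1]/3)
print("pocket far",ray(w,f((205,157)),30),ray(w,f((452,218)),30),"left",ray(w,f((157,385)),30),"rack R",ray(w,f((538,188)),30))
print("foot",ray(w,f((255,219)),42),ray(w,f((420,262)),42), "shoulder R",ray(w,f((475,350)),96))
P=np.r_[square(541.3,-5.4,-15,52,52,42),square(541.3,-5.4,-15,52,52,98)]
print(((proj(w,P)-[180,120])*3).round().tolist())
print("pk",((proj(w,square(541.3,-5.4,-14.8,64,64,30))-[180,120])*3).round().tolist())
print("S jar",((proj(s,P)-[210,160])*6).round().tolist())
print("S pk",((proj(s,square(541.3,-5.4,-14.8,64,64,30))-[210,160])*6).round().tolist())
print("S cap",((proj(s,[[541.3,-5.4,138]])-[210,160])*6).round().tolist())
E
```

```text
pocket far [581.4067368  18.8123064  30.       ] [565.20990613 -41.16980351  30.        ] left [521.30503212  34.67919866  30.        ] rack R [572.3969486  -61.86326014  30.        ]
foot [568.97789873   6.5393005   42.        ] [557.81470004 -32.0792055   42.        ] shoulder R [558.29663051 -35.76987558  96.        ]
[[226.0, 202.0], [182.0, 399.0], [383.0, 444.0], [442.0, 254.0], [198.0, 280.0], [143.0, 530.0], [405.0, 585.0], [486.0, 347.0]]
pk [[211.0, 161.0], [161.0, 395.0], [396.0, 446.0], [465.0, 222.0]]
S jar [[417.0, 297.0], [321.0, 330.0], [372.0, 397.0], [470.0, 362.0], [419.0, 207.0], [321.0, 240.0], [373.0, 307.0], [474.0, 272.0]]
S pk [[421.0, 304.0], [305.0, 345.0], [367.0, 428.0], [486.0, 384.0]]
S cap [[398.0, 188.0]]
```

```bash
python3 - <<'E'
from h import *
c=np.load("w5.npy",allow_pickle=True).item()
a=np.linspace(0,2*np.pi,73)
for z in (198.5,198.5-26):
  P=np.c_[440.3+27*np.cos(a),-6.1+27*np.sin(a),np.full(73,z)]
  p=proj(c,P);print(z,p.min(0),p.max(0))
im=cv2.imread("pics/w5.png")
cv2.imwrite("pics/w5e.png",cv2.resize(im[180:380,180:390],None,fx=3,fy=3,interpolation=cv2.INTER_CUBIC))
E
```

```text
198.5 [218.90944482 256.83044881] [345.82911188 363.6808263 ]
172.5 [229.2292333  231.98015484] [335.80177547 325.32414067]
```

View pics/w5e.png

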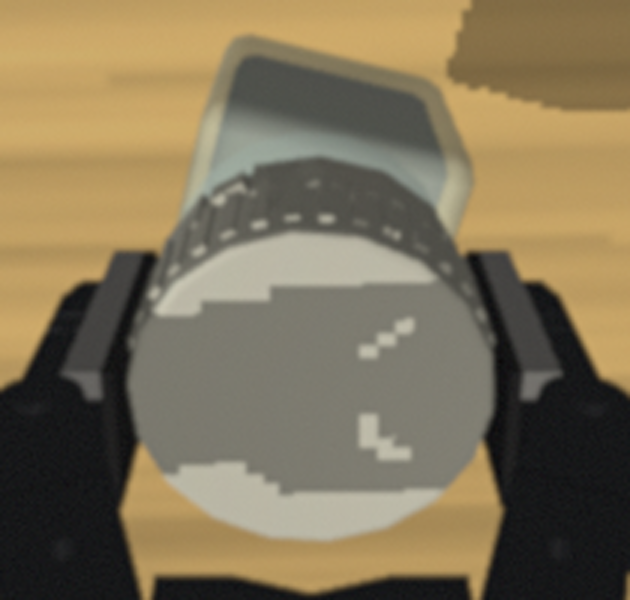

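Wrist view puts the pocket about 2 mm ahead of the jar and the blurrier side view slightly behind, so the error is within the chamfer. I'll split the difference, go down gently and watch the force.

Request:
{"fn": "drive_tool", "kwargs": {
  "deltas": [
    [255, 0.002, -0.001, -0.001, 0, 0, 0],
    [255, 0.004, -0.001, -0.001, 0, 0, 0],
    [255, 0.006, -0.001, -0.001, 0, 0, 0],
    [255, 0.008, -0.001, -0.001, 0, 0, 0],
    [255, 0.01, -0.001, -0.001, 0, 0, 0],
    [255, 0.012, -0.001, -0.001, 0, 0, 0],
    [255, 0.014, -0.001, -0.001, 0, 0, 0],
    [255, 0.016, -0.001, -0.001, 0, 0, 0],
    [255, 0.017, -0.001, -0.001, 0, 0, 0],
    [255, 0.017, -0.001, -0.001, 0, 0, 0]
  ]
}}

```text
time: 9.97
tool_pos: [542.1, -4.4, 87.9]
tcp_rot: [-3.2, 90.0, 175.8]
ft_force: [-0.4, 0.5, -4.5]
finger_gap: 52.4
```

```bash
python3 - <<'E'
from h import *
delta((542.3,-4.6,72),-91)
c=cam("wrist");cv2.imwrite("pics/w7.png",cv2.resize(c['frame'][120:320,180:400],None,fx=3,fy=3,interpolation=cv2.INTER_CUBIC))
E
```

```text
t 9.9667 at [542.1  -4.4  87.9] yaw -90.99 j [ -5.9   5.3 103.1  -0.   71.7  85.1] gap 52.4 F [-0.4  0.5 -4.5] M [-0.04 -0.02  0.01]
delta [ 0.0159  0.0002 -0.0002] rv [0.0003 0.0006 0.    ]
```

View pics/w7.png

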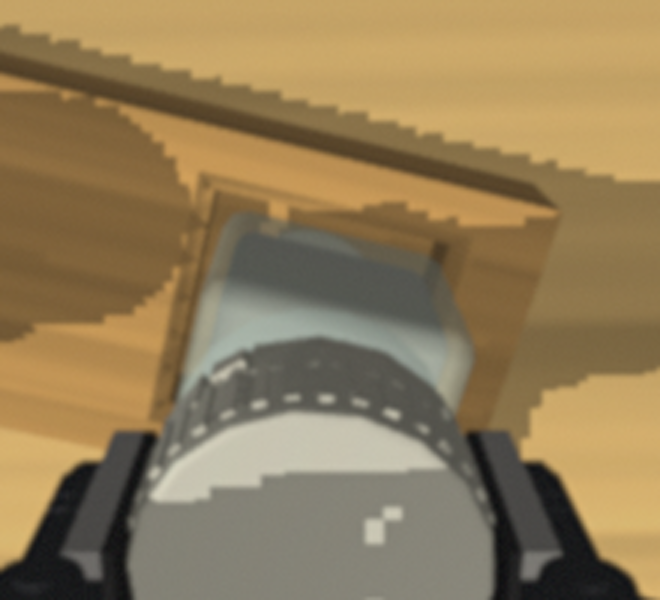

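Request:
{"fn": "drive_tool", "kwargs": {
  "deltas": [
    [255, 0.002, 0, -0.001, 0, 0, 0],
    [255, 0.004, 0, -0.001, 0, 0, 0],
    [255, 0.006, 0, -0.001, 0, 0, 0],
    [255, 0.008, 0, -0.001, 0, 0, 0],
    [255, 0.01, 0, -0.001, 0, 0, 0],
    [255, 0.012, 0, -0.001, 0, 0, 0],
    [255, 0.013, 0, -0.001, 0, 0, 0],
    [255, 0.014, 0, -0.001, 0, 0, 0],
    [255, 0.015, 0, -0.001, 0, 0, 0],
    [255, 0.015, 0, -0.001, 0, 0, 0]
  ]
}}

```text
time: 10.85
tool_pos: [543.2, -4.4, 73.1]
tcp_rot: [-7.5, 90.0, 171.5]
ft_force: [-0.5, 0.2, -5.6]
finger_gap: 52.6
```

```bash
python3 - <<'E'
from h import *
delta((543,-4.6,71),-91)
E
```

```text
t 10.85 at [543.2  -4.4  73.1] yaw -90.99 j [ -5.9   6.5 103.5   0.   70.   85.1] gap 52.6 F [-0.5  0.2 -5.6] M [-0.03  0.02 -0.05]
delta [0.0021 0.0002 0.0002] rv [0.0002 0.0003 0.    ]
```

Request:
{"fn": "drive_tool", "kwargs": {
  "deltas": [
    [255, 0.0005, 0, 0, 0, 0, 0],
    [255, 0.001, 0, 0, 0, 0, 0],
    [255, 0.0015, 0, 0, 0, 0, 0],
    [255, 0.002, 0, 0, 0, 0, 0],
    [255, 0.0025, 0, 0, 0, 0, 0],
    [255, 0.003, 0, 0, 0, 0, 0],
    [255, 0.003, 0, 0, 0, 0, 0],
    [255, 0.003, 0, 0, 0, 0, 0],
    [255, 0.003, 0, 0, 0, 0, 0],
    [255, 0.003, 0, 0, 0, 0, 0]
  ]
}}

```text
time: 11.68
tool_pos: [544.0, -4.5, 71.0]
tcp_rot: [176.5, 89.9, -4.5]
ft_force: [0.0, -0.5, 4.4]
finger_gap: 52.6
```

```bash
python3 - <<'E'
from h import *
delta((543,-4.6,71),-91)
c=cam("side");cv2.imwrite("pics/s8.png",cv2.resize(c['frame'][160:260,210:320],None,fx=6,fy=6,interpolation=cv2.INTER_CUBIC))
c=cam("wrist");cv2.imwrite("pics/w8.png",cv2.resize(c['frame'][120:320,180:400],None,fx=3,fy=3,interpolation=cv2.INTER_CUBIC))
E
```

```text
t 11.6833 at [544.   -4.5  71. ] yaw -90.99 j [ -5.9   6.7 103.5   0.   69.7  85.1] gap 52.6 F [ 0.  -0.5  4.4] M [ 0.08 -0.11 -0.  ]
delta [-0.0001  0.0002  0.001 ] rv [ 0.0002 -0.0014 -0.0001]
```

View pics/s8.png

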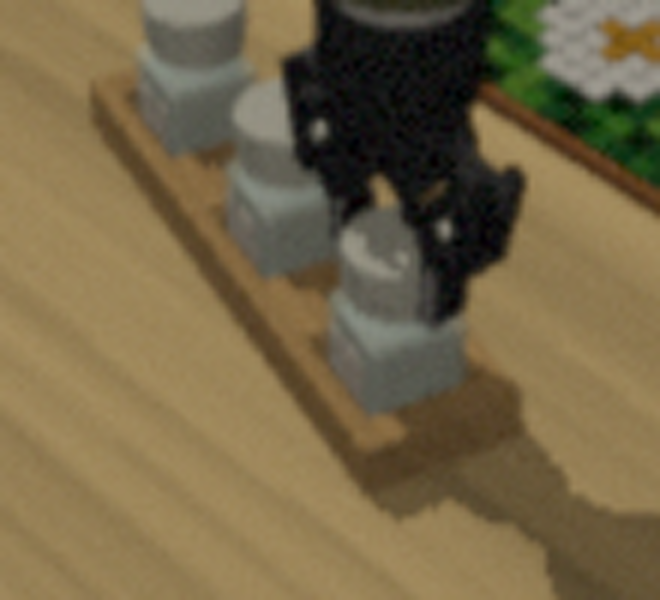

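View pics/w8.png

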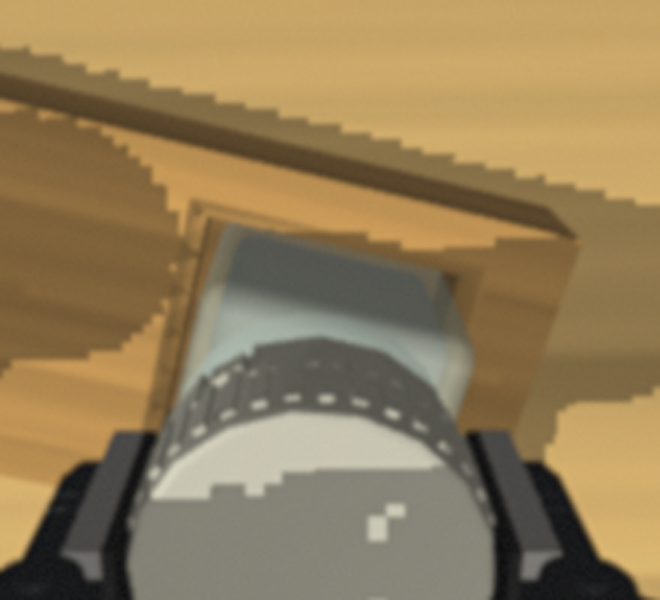

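Seated: TCP dropped 8 mm relative to the bench grasp, and force reversed on contact. Now I'll unscrew anticlockwise (negative turn about tool x), watching torque.

Request:
{"fn": "drive_tool", "kwargs": {
  "deltas": [
    [255, 0, 0, 0, -0.04, 0, 0],
    [255, 0, 0, 0, -0.1, 0, 0],
    [255, 0, 0, 0, -0.16, 0, 0],
    [255, 0, 0, 0, -0.22, 0, 0],
    [255, 0, 0, 0, -0.28, 0, 0],
    [255, 0, 0, 0, -0.34, 0, 0],
    [255, 0, 0, 0, -0.4, 0, 0],
    [255, 0, 0, 0, -0.46, 0, 0],
    [255, 0, 0, 0, -0.5, 0, 0],
    [255, 0, 0, 0, -0.5, 0, 0]
  ]
}}

```text
time: 12.62
tool_pos: [543.7, -3.9, 70.9]
tcp_rot: [-163.0, 89.9, 44.9]
ft_force: [-0.2, 1.5, 6.7]
finger_gap: 52.3
```

```bash
python3 - <<'E'
from h import *
delta((544,-4.5,71),-62.4)
c=cam("wrist");cv2.imwrite("pics/w9.png",c['frame'])
E
```

```text
t 12.6167 at [543.7  -3.9  70.9] yaw -62.19 j [ -5.8   6.7 103.5   0.   69.8  56.3] gap 52.3 F [-0.2  1.5  6.7] M [ 0.41  0.14 -0.15]
delta [-0.0001  0.0006  0.    ] rv [ 0.0036 -0.001   0.0003]
```

View pics/w9.png

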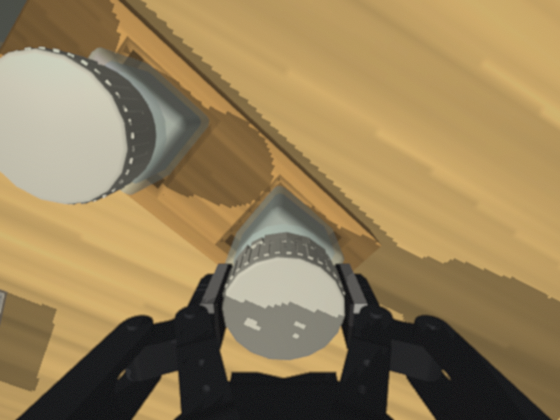

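Jar stays square in the pocket while the gripper has turned. Continuing.

Request:
{"fn": "drive_tool", "kwargs": {
  "deltas": [
    [255, 0, 0, 0, -0.06, 0, 0],
    [255, 0, 0, 0, -0.14, 0, 0],
    [255, 0, 0, 0, -0.22, 0, 0],
    [255, 0, 0, 0, -0.3, 0, 0],
    [255, 0, 0, 0, -0.38, 0, 0],
    [255, 0, 0, 0, -0.46, 0, 0],
    [255, 0, 0, 0, -0.54, 0, 0],
    [255, 0, 0, 0, -0.62, 0, 0],
    [255, 0, 0, 0, -0.7, 0, 0],
    [255, 0, 0, 0, -0.78, 0, 0]
  ]
}}

```text
time: 13.5
tool_pos: [544.0, -3.9, 71.0]
tcp_rot: [138.6, 89.9, 31.1]
ft_force: [0.5, 3.2, 5.5]
finger_gap: 52.4
```

```bash
python3 - <<'E'
from h import *
delta((544,-4.5,71),-17)
c=cam("wrist");cv2.imwrite("pics/w10.png",c['frame'])
E
```

```text
t 13.5 at [544.   -3.9  71. ] yaw -17.44 j [-5.800e+00  6.700e+00  1.035e+02  1.000e-01  6.970e+01  1.160e+01] gap 52.4 F [0.5 3.2 5.5] M [ 0.45 -0.09 -0.34]
delta [-0.      0.0002  0.0006] rv [-0.0077 -0.0012 -0.001 ]
```

View pics/w10.png

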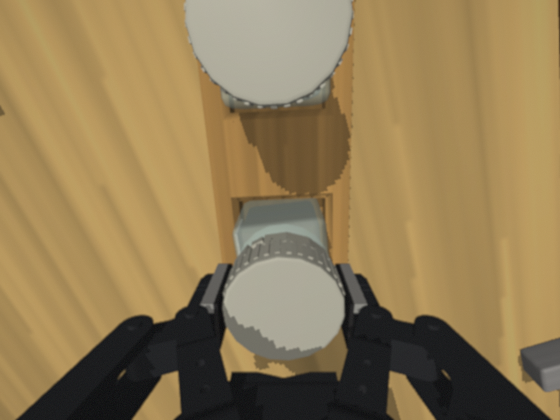

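Mz = -0.34 N m, so the thread is turning with the fingers (no slip). 1.28 rad done; the jar looks square in the pocket.

Request:
{"fn": "drive_tool", "kwargs": {
  "deltas": [
    [255, 0, 0, 0, -0.08, 0, 0],
    [255, 0, 0, 0, -0.16, 0, 0],
    [255, 0, 0, 0, -0.24, 0, 0],
    [255, 0, 0, 0, -0.32, 0, 0],
    [255, 0, 0, 0, -0.4, 0, 0],
    [255, 0, 0, 0, -0.48, 0, 0],
    [255, 0, 0, 0, -0.56, 0, 0],
    [255, 0, 0, 0, -0.64, 0, 0],
    [255, 0, 0, 0, -0.7, 0, 0],
    [255, 0, 0, 0, -0.76, 0, 0]
  ]
}}

```text
time: 14.38
tool_pos: [544.4, -3.9, 71.0]
tcp_rot: [85.4, 89.9, 21.4]
ft_force: [2.2, 3.0, 3.0]
finger_gap: 52.7
```

```bash
python3 - <<'E'
from h import *
delta((544,-4.5,71),43.6)
c=cam("wrist");cv2.imwrite("pics/w11.png",c['frame'])
E
```

```text
t 14.3833 at [544.4  -3.9  71. ] yaw 26.05 j [-5.800e+00  6.700e+00  1.035e+02  1.000e-01  6.970e+01 -3.190e+01] gap 52.7 F [2.2 3.  3. ] M [ 0.51 -0.48 -0.34]
delta [-0.     -0.0006  0.0004] rv [-0.3063  0.0006 -0.0024]
```

View pics/w11.png

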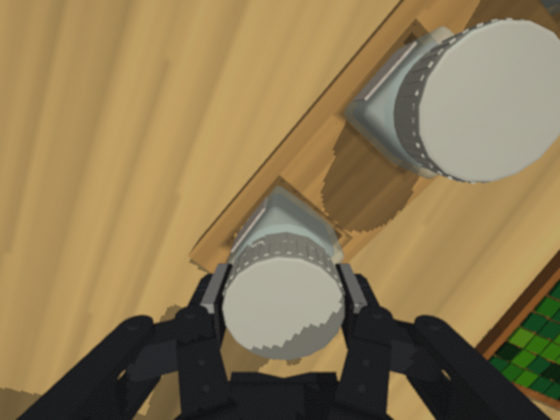

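Request:
{"fn": "drive_tool", "kwargs": {
  "deltas": [
    [255, 0, 0, 0, -0.04, 0, 0],
    [255, 0, 0, 0, -0.08, 0, 0],
    [255, 0, 0, 0, -0.12, 0, 0],
    [255, 0, 0, 0, -0.16, 0, 0],
    [255, 0, 0, 0, -0.2, 0, 0],
    [255, 0, 0, 0, -0.23, 0, 0],
    [255, 0, 0, 0, -0.26, 0, 0],
    [255, 0, 0, 0, -0.28, 0, 0],
    [255, 0, 0, 0, -0.28, 0, 0],
    [255, 0, 0, 0, -0.28, 0, 0]
  ]
}}

```text
time: 15.27
tool_pos: [544.5, -3.8, 71.0]
tcp_rot: [68.5, 89.8, 20.4]
ft_force: [3.3, 2.8, 3.5]
finger_gap: 52.6
```

```bash
python3 - <<'E'
from h import *
delta((544,-4.5,71),41)
E
```

```text
t 15.2667 at [544.5  -3.8  71. ] yaw 41.85 j [-5.800e+00  6.700e+00  1.035e+02  1.000e-01  6.970e+01 -4.770e+01] gap 52.6 F [3.3 2.8 3.5] M [ 0.65 -0.65 -0.26]
delta [ 0.     -0.0008  0.0002] rv [ 0.0149  0.0009 -0.0025]
```

Request:
{"fn": "drive_tool", "kwargs": {
  "deltas": [
    [255, 0, 0, 0, 0.03, 0, 0],
    [255, 0, 0, 0, 0.06, 0, 0],
    [255, 0, 0, 0, 0.09, 0, 0],
    [255, 0, 0, 0, 0.11, 0, 0],
    [255, 0, 0, 0, 0.11, 0, 0],
    [255, 0, 0, 0, 0.11, 0, 0],
    [255, 0, 0, 0, 0.11, 0, 0],
    [255, 0, 0, 0, 0.11, 0, 0],
    [255, 0, 0, 0, 0.11, 0, 0],
    [255, 0, 0, 0, 0.11, 0, 0]
  ]
}}

```text
time: 16.1
tool_pos: [544.0, -4.6, 71.0]
tcp_rot: [40.6, 89.9, -13.9]
ft_force: [1.6, 1.0, 5.2]
finger_gap: 52.9
```

```bash
python3 - <<'E'
from h import *
delta((544,-4.5,71),41)
E
```

```text
t 16.1 at [544.   -4.6  71. ] yaw 35.55 j [ -5.9   6.7 103.5  -0.   69.7 -41.4] gap 52.9 F [1.6 1.  5.2] M [ 0.07 -0.15 -0.04]
delta [-0.      0.0001 -0.    ] rv [-0.0951  0.0011 -0.0008]
```

Torque relieved to -0.04 N m. Slow trial lift of 4 mm.

Request:
{"fn": "drive_tool", "kwargs": {
  "deltas": [
    [255, -0.0005, 0, 0, 0, 0, 0],
    [255, -0.001, 0, 0, 0, 0, 0],
    [255, -0.0015, 0, 0, 0, 0, 0],
    [255, -0.002, 0, 0, 0, 0, 0],
    [255, -0.0025, 0, 0, 0, 0, 0],
    [255, -0.003, 0, 0, 0, 0, 0],
    [255, -0.0035, 0, 0, 0, 0, 0],
    [255, -0.004, 0, 0, 0, 0, 0],
    [255, -0.0045, 0, 0, 0, 0, 0],
    [255, -0.005, 0, 0, 0, 0, 0]
  ]
}}

```text
time: 16.93
tool_pos: [543.4, -4.5, 75.3]
tcp_rot: [-66.8, 90.0, -121.2]
ft_force: [1.3, 0.7, -1.4]
finger_gap: 52.4
```

```bash
python3 - <<'E'
from h import *
delta((544,-4.5,71),41)
c=cam("side");cv2.imwrite("pics/s12.png",cv2.resize(c['frame'][160:260,210:320],None,fx=6,fy=6,interpolation=cv2.INTER_CUBIC))
E
```

```text
t 16.9333 at [543.4  -4.5  75.3] yaw 35.63 j [ -5.9   6.4 103.4  -0.   70.3 -41.5] gap 52.4 F [ 1.3  0.7 -1.4] M [-0.04 -0.16  0.03]
delta [0.0043 0.0005 0.0004] rv [-0.0937  0.      0.0001]
```

View pics/s12.png

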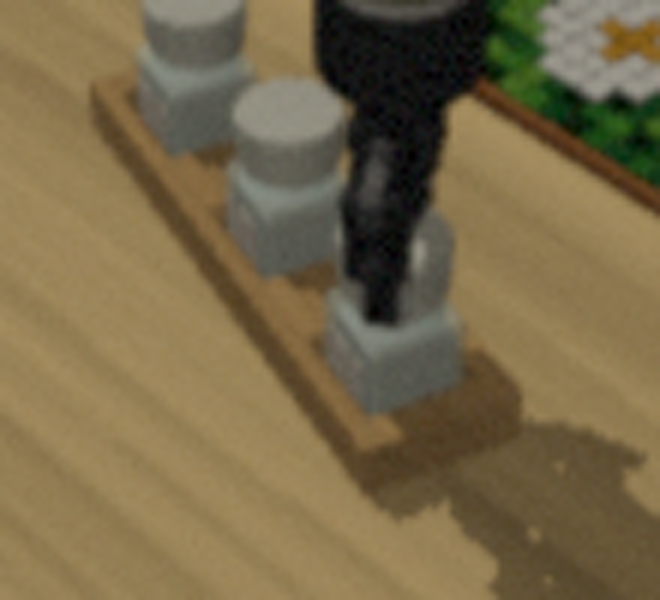

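Jar foot still at (372,412) as when seated, and the load is only 1.4 N, so the cap is coming off alone. Lift another 34 mm.

Request:
{"fn": "drive_tool", "kwargs": {
  "deltas": [
    [255, -0.001, 0, 0, 0, 0, 0],
    [255, -0.003, 0, 0, 0, 0, 0],
    [255, -0.005, 0, 0, 0, 0, 0],
    [255, -0.008, 0, 0, 0, 0, 0],
    [255, -0.012, 0, 0, 0, 0, 0],
    [255, -0.017, 0, 0, 0, 0, 0],
    [255, -0.022, 0, 0, 0, 0, 0],
    [255, -0.027, 0, 0, 0, 0, 0],
    [255, -0.032, 0, 0, 0, 0, 0],
    [255, -0.034, 0, 0, 0, 0, 0]
  ]
}}

```text
time: 17.82
tool_pos: [544.0, -4.5, 110.6]
tcp_rot: [49.0, 89.9, -5.3]
ft_force: [-0.1, -0.4, 0.0]
finger_gap: 52.9
```

Request:
{"fn": "drive_tool", "kwargs": {
  "deltas": [
    [255, 0, 0, 0, 0, 0, 0],
    [255, 0, 0, 0, 0, 0, 0],
    [255, 0, 0, 0, 0, 0, 0],
    [255, 0, 0, 0, 0, 0, 0],
    [255, 0, 0, 0, 0, 0, 0],
    [255, 0, 0, 0, 0, 0, 0],
    [255, 0, 0, 0, 0, 0, 0],
    [255, 0, 0, 0, 0, 0, 0],
    [255, 0, 0, 0, 0, 0, 0],
    [255, 0, 0, 0, 0, 0, 0]
  ]
}}

```text
time: 18.65
tool_pos: [543.4, -4.4, 109.3]
tcp_rot: [-130.4, 90.0, 175.3]
ft_force: [0.4, -0.5, 0.1]
finger_gap: 52.6
```

```bash
python3 - <<'E'
from h import *
delta((544,-4.5,110),41)
c=cam("side");cv2.imwrite("pics/s13.png",cv2.resize(c['frame'][160:260,210:320],None,fx=6,fy=6,interpolation=cv2.INTER_CUBIC))
c=cam("wrist");cv2.imwrite("pics/w13.png",c['frame'])
E
```

```text
t 18.65 at [543.4  -4.4 109.3] yaw 35.64 j [ -5.9   4.1 102.   -0.   74.  -41.5] gap 52.6 F [ 0.4 -0.5  0.1] M [ 0.01 -0.02  0.03]
delta [-0.0007  0.0005  0.0004] rv [-0.0936 -0.      0.    ]
```

View pics/s13.png

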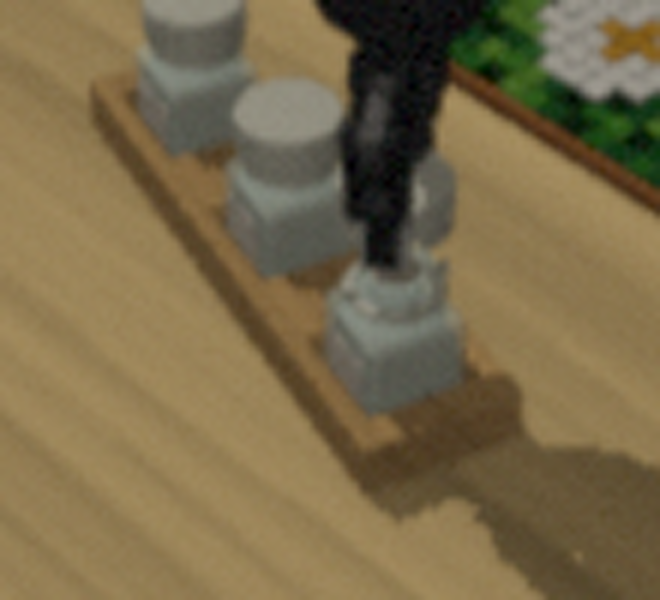

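View pics/w13.png

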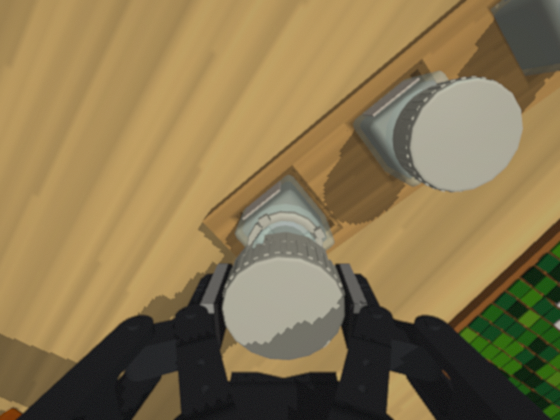

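Cap is off and level in the gripper, with the exposed collar and neck visible below it at side (405,290). The jar is down in the pocket and forces are about zero. Handing in.

```bash
python3 -c "
from bench import hand_in
print(hand_in())"
```

```text
the job is handed in; nothing more can be done
None
```

I put the spare jar (white cap) in the empty end pocket, unscrewed its cap and lifted it off. I handed in at about 18.7 s with the gripper still holding the cap over the jar's mouth. No verdict was reported, so the checks below are my own.

- **Seating:** The jar touched the pocket floor 8 mm above its bench height, where the floor should be, and the force reversed on contact. In the side picture its foot did not move during the trial lift.
- **Unscrewing:** The gripper turned 2.32 rad against about 0.34 N m. After the 0.11 rad ease-back the torque fell to about zero. I could not read the thread itself; I estimate 2.1 to 2.2 rad after play.
- **Lift:** The load was only 1.4 N at 4 mm, so the jar was not being carried.
- **Final state:** The last pictures show the cap level in the fingers and the bare neck and collar below it. I lifted it 38 mm, so its lower edge should be about 29 mm above the mouth. Wrist force was about zero and the finger gap 52.6 mm.
- **Other objects:** The rack jars look unmoved in the last side view. I did not recheck the tub and hammer against their start positions, but the arm never went close to them.

**Disagreement:** the camera estimates of the pocket's position differed by 3 to 5 mm. I split the difference between the wrist and side views, and the jar went in without side force.

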